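# Sort left- and right-hand table brackets into their trays

## Robot

A 6-joint arm with a two-finger parallel gripper is mounted at the origin on the work surface. World frame = base frame: x ahead of the robot, y to its left, z up, the work surface at z = 0. Lengths are in m, angles in rad, forces in N, time in s.
With the tool pointing down it reaches from about 0.4 to 0.925 m from the base axis. Payload 12.5 kg.
Tool frame: the origin (TCP) lies on the mounting face of the last link; the fingertips stand r.tip_reach ahead of it and the grasp point (between the pads) lies 171 mm ahead of it (r.tip_reach is the distance from the TCP to the fingertips, in m); z points along the fingers, y is the line along which they close (so a half turn about z gives the same grasp; the last joint's range is limited). The gripper opens to 95 mm and grips with 3 to 60 N. Pads are 20 mm wide; open, the fingers measure 119 mm over their backs; the gripper's body (75 mm by 180 mm) begins 59 mm behind the grasp point.
Start: joints at [1.186, 0.491, 1.559, -0, 1.092, -0.106], TCP at [0.172, 0.601, 0.405] pointing down, gripper open.
Joint ranges: [-3.1, 3.1], [-0.84, 2.19], [0.05, 2.79], [-1.13, 4.28], [0.06, 2.93], [-2.69, 2.69]. Speed limits (rad/s): [2.22, 2.22, 2.79, 3.14, 3.14, 3.14].

## Interface

Orientations are given as [roll, pitch, yaw] about the fixed x, y, z axes, in that order (R = Rz(yaw) Ry(pitch) Rx(roll)).
In Python, from plant import r gives the robot as it stands.
- The arm moves only by the shell command python3 -m pendant 'ROWS' [FORCE]. ROWS is JSON, a list of rows, each a list of 3 entries, a list of its own where there are three numbers: the shift along the tool's x, y, z in m, then the turn, a rotation vector about the tool's x, y, z in degrees, then the finger opening in m, from 0 to 0.0951. A call has 1 to 12 rows; each row shifts and turns the commanded pose from where the row before left it, along the tool's axes as they then stand; what a row does not reach is not made up. A row lasts 1/8 s, in which the tool goes at most 62.5 mm and 10.7 degrees, less where a joint would pass 70% of its speed; a pose out of reach is approached as far as the arm can. A call with a gripper value outside its range is refused whole. The fingers move at their own pace and stop on an object; FORCE is the grip in N (left out, the last holds). Time passes only in rows, so rows that do not move let the fingers close. It gives the time, the measured TCP pose, the force and the opening at its end, in the units of the state.
- r.read_state(): the state, without advancing time (a new reading comes with each control period).
- r.read_camera(name): name is "scene" or "top" or "wrist"; returns (picture, depth): 400x640x3 uint8, red, green, blue; 400x640 float32, m along the optical axis (not along the pixel's ray), 0 where there is no reading.
- r.camera_info(name): a dict with "intrinsics" (3x3 intrinsics, pixels), "rvec" (rotation vector, rad) and "tvec" (3), from world to camera coordinates, as OpenCV has them; the wrist camera has in their place "hand_eye" (4x4, takes a point from camera to tool coordinates, whose origin is the TCP and whose axes are the flange's). Camera axes: x right, y down, z forward; pixel columns grow to the right and rows downward; lengths in m; the calibration is good to about 2 mm. A picture is of the moment at which its call begins: read the wrist's pose just before it. camera_info takes no time and is no camera call.
- r.close_job(): hands the job in, once; it reports no verdict.
The state is a dict: "t": time; "joints": joint angles; "joint_velocities": joint speeds; "joint_efforts": joint torques, N m; "position": TCP position; "tcp_rot": TCP orientation; "force": force on the tool from outside, world axes, zero at the start; "torque": the same for the moment, N m; "width": finger opening in m.
Only numpy, scipy, OpenCV 4.12 (cv2) and the standard library are available. Lean on these libraries where they do the work, as an engineer would, in place of code of your own. Each camera call takes 0.05 s, during which the arm holds its last target. There are 200 camera calls.

## Task

Two mirror-image corner brackets lie on the bench, one left-hand and one right-hand: put each into the tray whose fixed sample bracket is of the same hand, resting flat on its foot on the tray floor like the sample. One of them stands on its end cheek: turn it down in the gripper onto its foot, and set both down gently, never letting them topple or drop. Leave the tiles, jar and screwdriver where they are.

Things in the scene. Friction and masses are not known exactly. Their poses are not given: they have to be found in the camera images.
- bracket_left: loose left-hand cast aluminium bracket, 0.16 kg: foot, web and end cheek, square to each other. Foot down, seen from the open side (web behind), the cheek is at the left. Origin: centre of the cheek's underside. It starts standing on the cheek, 70 mm tall: own z up along its length, own -x the foot's outward side, own -y the web's. Lying foot down: own x up, 52 mm tall, 70 long, 44 wide
- bracket_left_foot (a point): centre of the underside of its foot plate (bracket's x -26, y 0, z 35 mm; bracket's axes). The foot plate spans x -26 to -20, y -22 to 22, z 0 to 70 mm and has two dark screw holes. The cheek spans x -26 to 26, y -22 to 22, z 0 to 6
- bracket_left_web (a point): a place to pinch its web: mid thickness, near its free corner (bracket's x 10, y -18, z 52 mm; bracket's axes). The web spans x -26 to 26, y -22 to -14, z 0 to 70 mm (8 thick, one dark slot); its corner at x 26, z 70 is free
- bracket_right: loose right-hand bracket, mirror image of the left one (foot down, seen from the open side, the cheek is at the right). It starts lying on its foot, 52 mm tall. Origin: under the middle of the foot, own z up, own +x to the cheek, own +y to the web. Foot: x -35 to 35, y -22 to 22, z 0 to 6 mm. Web: y 14 to 22, z 0 to 52, full length. Cheek: x 29 to 35, full width and height
- bracket_right_web (a point): a place to pinch its web from above: mid thickness, 36 mm above the foot's underside (bracket's x -3, y 18, z 36 mm; bracket's axes)
- tray_left: fixed open plywood tray for left-hand brackets, 106 x 106 mm outside, 84 high, walls and floor 5 thick; origin under its centre, z up. The trays are alike and may change sides; a left-hand sample is fixed outside this one's own +x wall, foot down, web to the tray, top 57 mm up. A gripper leaning 45 degrees does not fit into the tray, one pointing down does
- tray_left_in (a point): centre of the left tray's inner floor (96 x 96 mm inside), 5 mm above the bench; axes as the tray
- tray_right: fixed open plywood tray for right-hand brackets, 106 x 106 mm outside, 84 high, walls and floor 5 thick; origin under its centre, z up. The trays are alike and may change sides; a right-hand sample is fixed outside this one's own +x wall, foot down, web to the tray, top 57 mm up. A gripper leaning 45 degrees does not fit into the tray, one pointing down does
- tray_right_in (a point): centre of the right tray's inner floor (96 x 96 mm inside), 5 mm above the bench; axes as the tray
- tiles: bystander: stack of four glazed tiles, 58 x 58 mm, 25 mm high, origin under its centre
- jar: bystander: grey jar with white cap, 60 mm across, 75 mm high, origin under its centre
- screwdriver: bystander: screwdriver lying on the bench; origin on the bench under it
Not all that is in view belongs to the job. Leave any black look-alike of the tray_right alone.

How it is judged:
At the end, for the whole second after the job is handed in: Each bracket rests in the tray of its own hand: foot centre within 60 mm of the middle of the tray and less than 6 mm above the tray floor, foot down (upright within 0.12 rad), still and released (angle between bracket_left's own x axis and vertical below 0.12 rad and horizontal distance between bracket_left_foot and tray_left_in below 0.06 m and z of bracket_left_foot in the frame of tray_left_in below 0.006 m and linear speed of each of bracket_left, bracket_right below 0.02 m/s and contact force between each of bracket_left, bracket_right and the fingers below 0.1 N and angle between bracket_right's own z axis and vertical below 0.12 rad and horizontal distance between bracket_right and tray_right_in below 0.06 m and z of bracket_right in the frame of tray_right_in below 0.006 m); the robot touches nothing.
It fails at once if a bracket is toppled or thrown (turns faster than 8 rad/s) (angular speed of any of bracket_left, bracket_right above 8 rad/s).
It fails at once if a bracket is dropped (moves faster than 0.5 m/s with nothing touching it) ((linear speed of bracket_left above 0.5 m/s and contact force between bracket_left and anything else below 0.05 N) or (linear speed of bracket_right above 0.5 m/s and contact force between bracket_right and anything else below 0.05 N)).
It fails at once if the tiles, the jar or the screwdriver are moved more than 25 mm (distance of any of tiles, jar, screwdriver from where it was at the start of the episode above 0.025 m).
It also fails if it takes over 72 s, if anything falls off the work surface, if the arm or the gripper's body presses on something with over 40 N, if the wrist force passes 120 N, or if a joint passes its speed limit or range.

## Working session

There is one attempt and no reset: what is moved stays moved. The work goes in short steps, Python scripts to look and compute and a shell command to move; the robot and the scene stay as the last step left them, time stands still between calls to the robot, and variables do not carry over. Pictures are saved under pics/ and viewed, on a budget of 10 in all, crops included, one or two more only if the job needs it, and the job is handed in when it is done.

```bash
ls; mkdir -p pics; cat > h.py <<'E'
import numpy as np, cv2
from plant import r
from scipy.spatial.transform import Rotation as R
def T_tool():
    s=r.read_state(); T=np.eye(4); T[:3,3]=s["position"]; T[:3,:3]=R.from_euler('xyz',s["tcp_rot"]).as_matrix(); return T
def cam(name):
    T=T_tool(); im,d=r.read_camera(name); i=r.camera_info(name); K=np.array(i["intrinsics"])
    if name=="wrist": M=T@np.array(i["hand_eye"])
    else:
        M=np.eye(4); Rm=cv2.Rodrigues(np.array(i["rvec"],float))[0]; M[:3,:3]=Rm.T; M[:3,3]=-Rm.T@np.array(i["tvec"]).ravel()
    v,u=np.mgrid[:400,:640]
    P=np.stack([(u-K[0,2])/K[0,0]*d,(v-K[1,2])/K[1,1]*d,d],-1)@M[:3,:3].T+M[:3,3]
    P[d==0]=np.nan
    return im,d,P
E
python3 - <<'E'
from h import *
s=r.read_state(); print(s["t"],s["position"],s["tcp_rot"],s["width"],r.tip_reach)
a,d,P=cam("top"); np.save("top_P.npy",P); cv2.imwrite("pics/top.png",a[:,:,::-1])
b,d,P=cam("scene"); np.save("scene_P.npy",P); cv2.imwrite("pics/scene.png",b[:,:,::-1])
E
```

```text
pics
0.0 [0.17197969 0.60084092 0.4041536 ] [-3.14046243e+00 -8.48220845e-05  2.86278276e+00] 0.09522453588095062 0.1901
```

View pics/top.png

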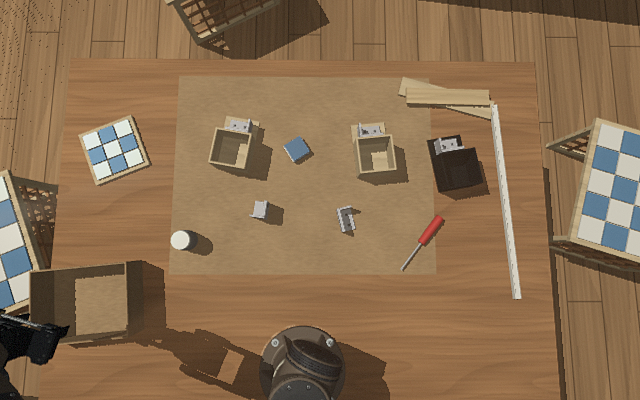

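View pics/scene.png

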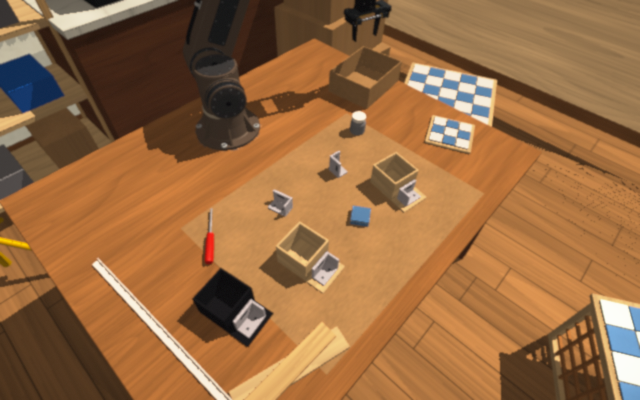

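The top view shows plywood trays at (231,147) and (376,155), a black look-alike at (455,165), the standing bracket at (260,210), the lying one at (346,218), tiles (297,150), jar (183,240) and screwdriver (425,240). Next I'll enlarge the samples to tell which hand each is.

```bash
python3 - <<'E'
from h import *
a=cv2.imread("pics/top.png"); b=cv2.imread("pics/scene.png")
def c(im,u,v,w,h): return cv2.resize(im[v-h//2:v+h//2,u-w//2:u+w//2],(400,300),interpolation=cv2.INTER_CUBIC)
cv2.imwrite("pics/m1.png",np.vstack([np.hstack([c(a,238,140,72,54),c(a,372,145,72,54)]),np.hstack([c(b,402,185,72,54),c(b,315,260,96,72)])]))
cv2.imwrite("pics/m2.png",np.hstack([c(a,260,210,48,36),c(a,346,218,48,36)]))
P=np.load("top_P.npy")
for u,v in [(231,147),(376,155),(455,170),(260,208),(346,218),(297,150),(183,240),(425,235),(300,250)]: print(u,v,P[v,u].round(3))
E
```

```text
231 147 [0.655 0.226 0.002]
376 155 [ 0.632 -0.225  0.003]
455 170 [ 0.585 -0.469  0.007]
260 208 [0.466 0.131 0.003]
346 218 [ 0.436 -0.13   0.006]
297 150 [0.642 0.02  0.024]
183 240 [0.368 0.336 0.072]
425 235 [ 0.385 -0.364  0.023]
300 250 [ 0.339  0.009 -0.001]
```

View pics/m1.png

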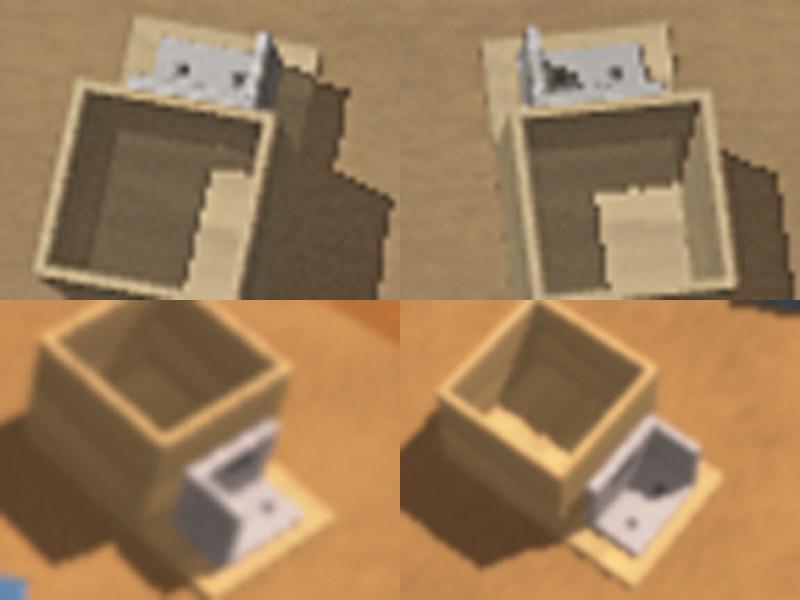

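View pics/m2.png

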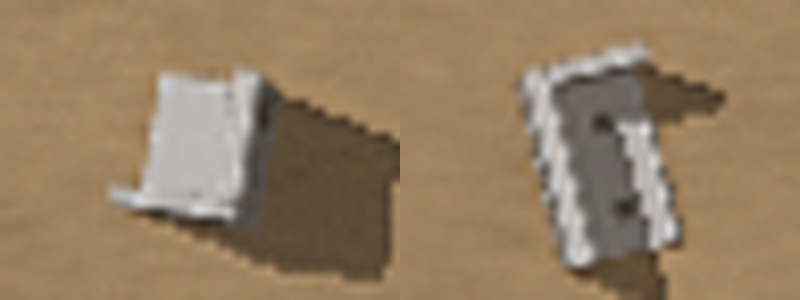

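The samples show that the tray at (231,147) has its cheek on the viewer's left from the open side, so it is tray_left. The tray at (376,155) is the mirror of it, so it is tray_right, and the black one is the look-alike. The lying bracket (346,218), with its web at picture left and cheek at top, is right-hand. The standing one (260,210) is left-hand, with its web at picture right and foot plate at the bottom.

Now a closer look with the wrist camera.

```bash
cat >> h.py <<'E'
def plan(p,rv,n,T0=None):
    """print rows (tool shift m, rotvec deg) from T0 to grasp-independent TCP target p, Rmat rv"""
    T=T_tool() if T0 is None else T0
    A=R.from_matrix(T[:3,:3]); w=(A.inv()*R.from_matrix(rv)).as_rotvec(); p0=T[:3,3]; out=[]
    for k in range(n):
        a=A*R.from_rotvec(w*k/n)
        out.append([a.inv().apply((np.array(p)-p0)/n).round(4).tolist(),np.degrees(w/n).round(2).tolist()])
    print(n,"rows; last rot/row deg",np.degrees(np.linalg.norm(w))/n,"mm/row",np.linalg.norm(np.array(p)-p0)/n*1e3)
    for o in out: print(o)
def down(psi): return R.from_euler('xyz',[np.pi,0,psi]).as_matrix()
def st():
    s=r.read_state(); print("t",round(s["t"],2),"p",np.round(s["position"],4),"rpy",np.round(s["tcp_rot"],3),"q",np.round(s["joints"],2),"w",round(s["width"],4),"F",np.round(s["force"],1))
E
python3 - <<'E'
from h import *
i=r.camera_info("wrist"); print(np.round(i["hand_eye"],3)); print(i["intrinsics"])
plan([0.40,0.0,0.45],down(0.2),15)
# tray rims, bystanders from top+scene clouds
P=np.concatenate([np.load("top_P.npy").reshape(-1,3),np.load("scene_P.npy").reshape(-1,3)]); P=P[np.isfinite(P).all(1)]
for n,c in [("A",(.65,.226)),("B",(.63,-.225))]:
    m=(np.hypot(P[:,0]-c[0],P[:,1]-c[1])<.11)&(P[:,2]>.07)&(P[:,2]<.1); q=P[m]
    print(n,m.sum(),cv2.minAreaRect((q[:,:2]*1000).astype(np.float32)),q[:,2].mean())
E
```

```text
[[-0.    -0.958 -0.285  0.081]
 [ 1.    -0.     0.    -0.   ]
 [-0.001 -0.285  0.958  0.02 ]
 [ 0.     0.     0.     1.   ]]
[[341.98537937   0.         321.95694346]
 [  0.         341.98537937 201.57132747]
 [  0.           0.           1.        ]]
15 rows; last rot/row deg 10.171071216884188 mm/row 42.95218399904833
[[-0.0256, -0.0343, -0.003], [-0.0, 0.01, 10.17]]
[[-0.0313, -0.0293, -0.003], [-0.0, 0.01, 10.17]]
[[-0.036, -0.0233, -0.003], [-0.0, 0.01, 10.17]]
[[-0.0395, -0.0166, -0.003], [-0.0, 0.01, 10.17]]
[[-0.0418, -0.0093, -0.003], [-0.0, 0.01, 10.17]]
[[-0.0428, -0.0018, -0.003], [-0.0, 0.01, 10.17]]
[[-0.0424, 0.0058, -0.003], [-0.0, 0.01, 10.17]]
[[-0.0408, 0.0132, -0.003], [-0.0, 0.01, 10.17]]
[[-0.0378, 0.0202, -0.003], [-0.0, 0.01, 10.17]]
[[-0.0336, 0.0266, -0.0031], [-0.0, 0.01, 10.17]]
[[-0.0284, 0.0321, -0.0031], [-0.0, 0.01, 10.17]]
[[-0.0223, 0.0366, -0.0031], [-0.0, 0.01, 10.17]]
[[-0.0155, 0.0399, -0.0031], [-0.0, 0.01, 10.17]]
[[-0.0082, 0.0421, -0.0031], [-0.0, 0.01, 10.17]]
[[-0.0006, 0.0428, -0.0031], [-0.0, 0.01, 10.17]]
A 749 ((635.7774658203125, 211.48126220703125), (111.91957092285156, 111.12883758544922), 79.95105743408203) 0.08029295461230028
B 832 ((620.9518432617188, -212.11097717285156), (110.23125457763672, 110.25527954101562), 6.273874759674072) 0.08088954030445375
```

```bash
python3 - <<'E'
from h import *
plan([0.46,0.0,0.43],down(0.2),15)
E
```

```text
15 rows; last rot/row deg 10.171071216884188 mm/row 44.45384752037838
[[-0.0295, -0.0332, -0.0017], [-0.0, 0.01, 10.17]]
[[-0.0349, -0.0275, -0.0017], [-0.0, 0.01, 10.17]]
[[-0.0392, -0.0209, -0.0017], [-0.0, 0.01, 10.17]]
[[-0.0423, -0.0137, -0.0017], [-0.0, 0.01, 10.17]]
[[-0.044, -0.006, -0.0017], [-0.0, 0.01, 10.17]]
[[-0.0444, 0.0019, -0.0017], [-0.0, 0.01, 10.17]]
[[-0.0433, 0.0097, -0.0017], [-0.0, 0.01, 10.17]]
[[-0.041, 0.0172, -0.0017], [-0.0, 0.01, 10.17]]
[[-0.0373, 0.0242, -0.0017], [-0.0, 0.01, 10.17]]
[[-0.0324, 0.0304, -0.0017], [-0.0, 0.01, 10.17]]
[[-0.0265, 0.0356, -0.0017], [-0.0, 0.01, 10.17]]
[[-0.0198, 0.0397, -0.0017], [-0.0, 0.01, 10.17]]
[[-0.0125, 0.0426, -0.0017], [-0.0, 0.01, 10.17]]
[[-0.0048, 0.0442, -0.0017], [-0.0, 0.01, 10.17]]
[[0.0031, 0.0443, -0.0017], [-0.0, 0.01, 10.17]]
```

```bash
python3 -m pendant '[[[-0.03,-0.033,-0.002],[0,0,10.2],0.095],[[-0.035,-0.0275,-0.002],[0,0,10.2],0.095],[[-0.039,-0.021,-0.002],[0,0,10.2],0.095],[[-0.042,-0.014,-0.002],[0,0,10.2],0.095],[[-0.044,-0.006,-0.002],[0,0,10.2],0.095],[[-0.044,0.002,-0.002],[0,0,10.2],0.095],[[-0.043,0.01,-0.002],[0,0,10.2],0.095],[[-0.041,0.017,-0.002],[0,0,10.2],0.095],[[-0.037,0.024,-0.002],[0,0,10.2],0.095],[[-0.032,0.03,-0.002],[0,0,10.2],0.095],[[-0.0265,0.0355,-0.002],[0,0,10.2],0.095],[[-0.02,0.04,-0.002],[0,0,10.2],0.095]]' && python3 -m pendant '[[[-0.0125,0.0425,-0.002],[0,0,10.2],0.095],[[-0.005,0.044,-0.002],[0,0,10.2],0.095],[[0.003,0.044,-0.002],[0,0,10.2],0.095],[[0,0,0],[0,0,0],0.095],[[0,0,0],[0,0,0],0.095]]'
python3 - <<'E'
from h import *
st(); im,d,P=cam("wrist"); np.save("w1.npy",P); cv2.imwrite("pics/w1.png",im[:,:,::-1])
E
```

```text
t: 1.6
position: [0.4011, 0.1196, 0.4288]
tcp_rot: [-3.141, -0.0, 0.721]
force: [0.7, 0.9, -0.3]
width: 0.0949
t: 2.22
position: [0.4567, 0.0009, 0.4344]
tcp_rot: [-3.141, 0.001, 0.193]
force: [0.6, 0.4, 0.1]
width: 0.0952
t 2.23 p [0.4567 0.0009 0.4344] rpy [-3.141e+00  1.000e-03  1.930e-01] q [-0.14  0.22  1.91  0.    1.02  1.23] w 0.0952 F [0.6 0.4 0.1]
```

View pics/w1.png

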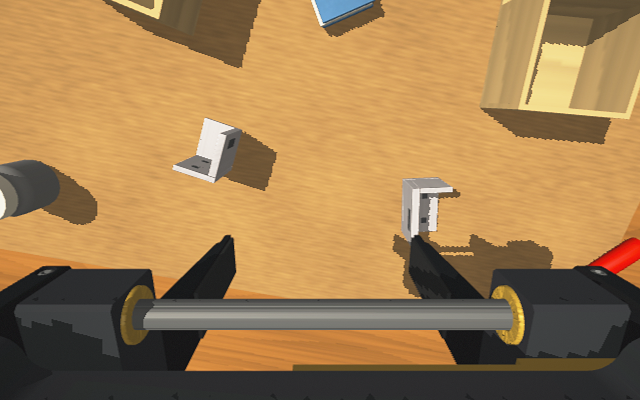

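The wrist view shows the standing bracket at (210,150), with its foot plate facing the robot and its web at picture right. The lying one is at (425,205), web at picture left and cheek at the top. I'll fit both models to the depth points.

```bash
cat >> h.py <<'E'
from scipy.optimize import least_squares
LB=np.array([[-26,-20,-22,22,0,70],[-26,26,-22,22,0,6],[-26,26,-22,-14,0,70]])/1e3
RB=np.array([[-35,35,-22,22,0,6],[-35,35,14,22,0,52],[29,35,-22,22,0,52]])/1e3
def sdf(p,B):
    o=[]
    for b in B:
        c=(b[::2]+b[1::2])/2; h=(b[1::2]-b[::2])/2; q=abs(p-c)-h
        o.append(np.linalg.norm(np.maximum(q,0),axis=1)+np.minimum(q.max(1),0))
    return np.min(o,0)
def fit(P,B,x0,rad=.055,zmin=.008,base=np.eye(3),zfree=True,zo=0.):
    """yaw fit; base = bracket axes at yaw 0; returns x,y,yaw,z"""
    P=P.reshape(-1,3); P=P[np.isfinite(P).all(1)]
    P=P[(np.hypot(P[:,0]-x0[0],P[:,1]-x0[1])<rad)&(P[:,2]>zmin)&(P[:,2]<.1+zo)]
    def f(v): return sdf((P-[v[0],v[1],v[3]])@(R.from_euler('z',v[2]).as_matrix()@base),B)
    best=min((least_squares(f,[x0[0]+a,x0[1]+b,x0[2]+c,zo],loss='soft_l1',f_scale=.002) for a in(-.008,.008) for b in(-.008,.008) for c in(-.15,.15)),key=lambda s:s.cost)
    e=abs(f(best.x)); print("fit",best.x.round(4),"n",len(P),"med mm",np.median(e)*1e3,"p90",np.percentile(e,90)*1e3); return best.x
E
python3 - <<'E'
from h import *
W=np.load("w1.npy"); Tp=np.load("top_P.npy"); S=np.load("scene_P.npy")
for n,P in [("w",W),("top",Tp),("scene",S)]:
    print(n); fit(P,LB,[.466,.131,-.15]); fit(P,RB,[.436,-.13,.24])
Q=W.reshape(-1,3)
E
```

```text
w
fit [ 0.4613  0.1295 -0.1411 -0.    ] n 1622 med mm 0.18900851321147555 p90 0.7682226621521214
fit [ 4.342e-01 -1.272e-01  2.363e-01 -1.000e-04] n 1342 med mm 0.18702780625786405 p90 0.8139186306045862
top
fit [ 0.4596  0.129  -0.1425  0.0018] n 150 med mm 0.5608830609974925 p90 2.3267575533348928
fit [ 0.4325 -0.1274  0.2237  0.0022] n 156 med mm 0.7436092444987209 p90 2.476664089709406
scene
fit [ 0.4624  0.1279 -0.1356  0.0021] n 233 med mm 0.9247089211408951 p90 2.3000723240860097
fit [ 0.4353 -0.1289  0.2233  0.0028] n 287 med mm 0.7359192110352603 p90 2.0280254240459543
```

All three cameras agree within the calibration. First the right bracket: a pre-grasp above its web.

```bash
python3 - <<'E'
from h import *
g=np.array([.4342,-.1272,0])+R.from_euler('z',.236).apply([-.003,.018,.036]); print(g)
plan(g+[0,0,.171+.07],down(.236),5)
E
```

```text
[ 0.42707448 -0.11040039  0.036     ]
5 rows; last rot/row deg 0.4800483533615359 mm/row 39.080023361011506
[[-0.0101, 0.0208, 0.0315], [-0.0, 0.01, -0.48]]
[[-0.0103, 0.0207, 0.0315], [-0.0, 0.01, -0.48]]
[[-0.0104, 0.0206, 0.0315], [-0.0, 0.01, -0.48]]
[[-0.0106, 0.0205, 0.0315], [-0.0, 0.01, -0.48]]
[[-0.0108, 0.0204, 0.0315], [-0.0, 0.01, -0.48]]
```

```bash
python3 -m pendant '[[[-0.01,0.021,0.0315],[0,0,-0.5],0.05],[[-0.01,0.021,0.0315],[0,0,-0.5],0.05],[[-0.0105,0.0205,0.0315],[0,0,-0.5],0.05],[[-0.0105,0.0205,0.0315],[0,0,-0.5],0.05],[[-0.011,0.0205,0.0315],[0,0,-0.5],0.05],[[0,0,0],[0,0,0],0.05],[[0,0,0],[0,0,0],0.05]]'
python3 - <<'E'
from h import *
st(); plan([.4271,-.1104,.207],down(.236),3)
E
```

```text
t: 3.15
position: [0.4279, -0.1104, 0.2779]
tcp_rot: [3.141, -0.0, 0.237]
force: [-0.0, -0.3, -0.2]
width: 0.0502
t 3.15 p [ 0.4279 -0.1104  0.2779] rpy [ 3.141 -0.     0.237] q [-0.4   0.44  2.13  0.    0.58  0.93] w 0.0502 F [-0.  -0.3 -0.2]
3 rows; last rot/row deg 0.021764542322613694 mm/row 23.647123512697345
[[-0.0003, -0.0001, 0.0236], [0.0, -0.01, 0.02]]
[[-0.0003, -0.0001, 0.0236], [0.0, -0.01, 0.02]]
[[-0.0003, -0.0001, 0.0236], [0.0, -0.01, 0.02]]
```

```bash
python3 -m pendant '[[[0,0,0.025],[0,0,0],0.05],[[-0.001,0,0.025],[0,0,0],0.05],[[0,0,0.021],[0,0,0],0.05],[[0,0,0],[0,0,0],0.05],[[0,0,0],[0,0,0],0.0],[[0,0,0],[0,0,0],0.0],[[0,0,0],[0,0,0],0.0],[[0,0,0],[0,0,0],0.0]]' 35; python3 -c "
from h import *
st()"
```

```text
t: 4.15
position: [0.4267, -0.1115, 0.2065]
tcp_rot: [3.141, -0.0, 0.236]
force: [-0.1, -0.3, 0.7]
width: 0.0152
t 4.15 p [ 0.4267 -0.1115  0.2065] rpy [ 3.141 -0.     0.236] q [-0.41  0.58  2.18  0.    0.38  0.93] w 0.0152 F [-0.1 -0.3  0.7]
```

```bash
python3 -m pendant '[[[0,0,0],[0,0,0],0.0],[[0,0,0],[0,0,0],0.0],[[0,0,0],[0,0,0],0.0],[[0,0,-0.01],[0,0,0],0.0],[[0,0,-0.025],[0,0,0],0.0],[[0,0,-0.035],[0,0,0],0.0],[[0,0,-0.035],[0,0,0],0.0],[[0,0,-0.035],[0,0,0],0.0],[[0,0,-0.01],[0,0,0],0.0],[[0,0,0],[0,0,0],0.0]]' 35; python3 - <<'E'
from h import *
st()
g=np.array([.621,-.212,0])+R.from_euler('z',.11).apply([-.003,.010,0]); print(g)
plan([g[0],g[1],.355],down(.11),7)
E
```

```text
t: 5.4
position: [0.4265, -0.1114, 0.3562]
tcp_rot: [3.141, -0.0, 0.236]
force: [-0.4, -1.1, -2.2]
width: 0.008
t 5.4 p [ 0.4265 -0.1114  0.3562] rpy [ 3.141 -0.     0.236] q [-0.41  0.3   2.05  0.    0.79  0.93] w 0.008 F [-0.4 -1.1 -2.2]
[ 0.61692035 -0.20238977  0.        ]
7 rows; last rot/row deg 1.032549219409368 mm/row 30.15122307650966
[[0.0234, 0.019, 0.0002], [0.0, -0.0, 1.03]]
[[0.0237, 0.0186, 0.0002], [0.0, -0.0, 1.03]]
[[0.0241, 0.0181, 0.0002], [0.0, -0.0, 1.03]]
[[0.0244, 0.0177, 0.0002], [0.0, -0.0, 1.03]]
[[0.0247, 0.0173, 0.0002], [0.0, -0.0, 1.03]]
[[0.025, 0.0168, 0.0002], [0.0, -0.0, 1.03]]
[[0.0253, 0.0164, 0.0002], [0.0, -0.0, 1.03]]
```

The web is gripped at 8 mm with about 2 N of load. Next I move it over tray_right and check the tray and the in-hand pose there.

```bash
python3 -m pendant '[[[0.023,0.019,0],[0,0,1],0.0],[[0.024,0.0185,0],[0,0,1],0.0],[[0.024,0.018,0],[0,0,1],0.0],[[0.0245,0.0175,0],[0,0,1],0.0],[[0.025,0.0175,0],[0,0,1],0.0],[[0.025,0.017,0],[0,0,1],0.0],[[0.025,0.0165,0],[0,0,1.2],0.0],[[0,0,0],[0,0,0],0],[[0,0,0],[0,0,0],0]]'; python3 - <<'E'
from h import *
st(); T=T_tool()
im,d,P=cam("wrist"); np.save("w2.npy",P); cv2.imwrite("pics/w2.png",im[:,:,::-1])
Q=P.reshape(-1,3); Q=Q[np.isfinite(Q).all(1)]
q=Q[(abs(Q[:,2]-.084)<.006)&(np.hypot(Q[:,0]-.621,Q[:,1]+.212)<.09)]
print(len(q),cv2.minAreaRect((q[:,:2]*1000).astype(np.float32)),q[:,2].mean())
g=(T@[0,0,.171,1])[:3]; o=g-R.from_euler('z',.11).apply([-.003,.018,.036]); print("expected origin",o)
fit(P,RB,[o[0],o[1],.11],zmin=.13,zo=o[2],rad=.06)
E
```

```text
t: 6.52
position: [0.6165, -0.2021, 0.3545]
tcp_rot: [-3.14, 0.003, 0.111]
force: [0.4, 0.2, -0.8]
width: 0.0077
t 6.53 p [ 0.6165 -0.2021  0.3545] rpy [-3.14e+00  3.00e-03  1.11e-01] q [-0.42  0.57  1.55  0.    1.02  1.04] w 0.0077 F [ 0.4  0.2 -0.8]
3026 ((620.4508056640625, -210.6752166748047), (106.71186828613281, 106.3324203491211), 6.3073859214782715) 0.0834258929404669
expected origin [ 0.62103171 -0.21944461  0.14752189]
fit [ 0.6212 -0.2196  0.046   0.1486] n 10617 med mm 0.8558250260157357 p90 18.465538148385953
```

View pics/w2.png

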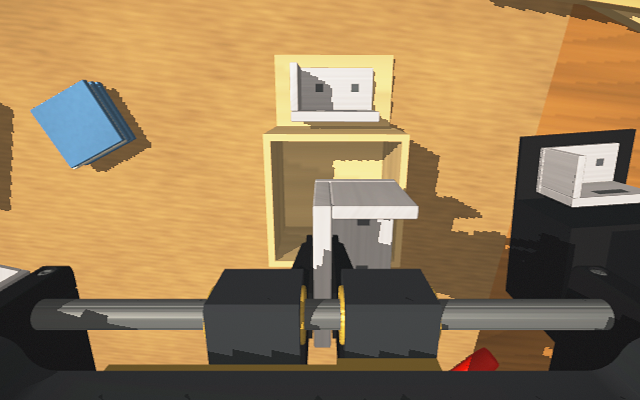

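The picture shows the bracket held upright at (350,230) above tray_right, whose sample at (335,90) has the same hand. Tray centre is (0.6205,-0.2107), so there is clearance all round. Lowering to just above the floor.

```bash
python3 -m pendant '[[[0,0,0.02],[0,0,0],0.0],[[0,0,0.03],[0,0,0],0.0],[[0,0,0.03],[0,0,0],0.0],[[0,0,0.03],[0,0,0],0.0],[[0,0,0.02],[0,0,0],0.0],[[0,0,0.008],[0,0,0],0.0],[[0,0,0],[0,0,0],0.0],[[0,0,0],[0,0,0],0.0]]'; python3 -m pendant '[[[0,0,0.001],[0,0,0],0.0],[[0,0,0.001],[0,0,0],0.0],[[0,0,0.001],[0,0,0],0.0],[[0,0,0],[0,0,0],0.0],[[0,0,0],[0,0,0],0.0]]'
```

```text
t: 7.58
position: [0.6173, -0.2024, 0.2192]
tcp_rot: [3.141, -0.001, 0.11]
force: [0.2, -0.0, -0.6]
width: 0.0078
t: 8.2
position: [0.6171, -0.2023, 0.2152]
tcp_rot: [-3.141, -0.0, 0.11]
force: [0.6, -0.5, -1.6]
width: 0.0076
```

```bash
python3 -m pendant '[[[0,0,0.001],[0,0,0],0.0],[[0,0,0.001],[0,0,0],0.0],[[0,0,0],[0,0,0],0.0],[[0,0,0],[0,0,0],0.0]]';python3 -m pendant '[[[0,0,0.001],[0,0,0],0.0],[[0,0,0],[0,0,0],0.0],[[0,0,0],[0,0,0],0.0]]';python3 -m pendant '[[[0,0,0.001],[0,0,0],0.0],[[0,0,0],[0,0,0],0.0],[[0,0,0],[0,0,0],0.0]]'
```

```text
t: 8.7
position: [0.6171, -0.2024, 0.2132]
tcp_rot: [-3.142, -0.0, 0.11]
force: [0.4, -0.0, -1.4]
width: 0.0081
t: 9.07
position: [0.6171, -0.2023, 0.2122]
tcp_rot: [-3.141, -0.0, 0.11]
force: [0.6, -0.5, -1.1]
width: 0.008
t: 9.45
position: [0.6171, -0.2023, 0.2114]
tcp_rot: [3.142, -0.0, 0.11]
force: [-0.4, 0.3, 0.9]
width: 0.008
```

The force has gone from −1.4 to +0.9 N at the expected height, so it's touching. Releasing in small steps, then retreating.

```bash
python3 -m pendant '[[[0,0,0.0003],[0,0,0],0.0],[[0,0,0],[0,0,0],0.010],[[0,0,0],[0,0,0],0.016],[[0,0,0],[0,0,0],0.024],[[0,0,0],[0,0,0],0.024],[[0,0,0],[0,0,0],0.024],[[0,0,-0.01],[0,0,0],0.024],[[0,0,-0.03],[0,0,0],0.024],[[0,0,-0.05],[0,0,0],0.024],[[0,0,-0.05],[0,0,0],0.04],[[0,0,-0.04],[0,0,0],0.04],[[0,0,0],[0,0,0],0.04]]'; python3 - <<'E'
from h import *
st(); im,d,P=cam("wrist"); np.save("w3.npy",P); cv2.imwrite("pics/w3.png",im[:,:,::-1])
m=P.copy(); c=m[...,:2]-[.6205,-.2107]; l=c@R.from_euler('z',.11).as_matrix()[:2,:2]
m[(abs(l)>.046).any(-1)]=np.nan
fit(m,RB,[.621,-.219,.11],zmin=.012,zo=.005)
# left bracket: start lean 45 grasp
L=np.array([.4613,.1295,0]); Rb=R.from_euler('z',-.141)
g=L+Rb.apply([.010,-.018,.052])
yb=Rb.apply([0,1,0])
def lean(a,psi_b,s): # approach: bracket frame (-sin a,0,-cos a); tool y = s*by
    z=R.from_euler('z',psi_b).apply([-np.sin(a),0,-np.cos(a)]); y=R.from_euler('z',psi_b).apply([0,s,0]); return np.column_stack([np.cross(y,z),y,z])
for s in(1,-1):
    M=lean(np.pi/4,-.141,s); print(s,"g",g,"tcp",g-.171*M[:,2]); print(M.round(2), R.from_matrix(M).as_euler('xyz'))
E
```

```text
t: 10.95
position: [0.617, -0.2022, 0.3951]
tcp_rot: [3.138, -0.006, 0.11]
force: [0.1, 1.2, -0.3]
width: 0.0394
t 10.95 p [ 0.617  -0.2022  0.3951] rpy [ 3.138 -0.006  0.11 ] q [-0.42  0.53  1.51  0.    1.09  1.04] w 0.0394 F [ 0.1  1.2 -0.3]
fit [ 0.6225 -0.2187  0.1121  0.0052] n 1145 med mm 0.3001734939975312 p90 1.1324354234231298
1 g [0.46867116 0.1102733  0.052     ] tcp [0.58838645 0.09328068 0.17291526]
[[-0.7   0.14 -0.7 ]
 [ 0.1   0.99  0.1 ]
 [ 0.71  0.   -0.71]] [ 3.14159265 -0.78539816  3.00059265]
-1 g [0.46867116 0.1102733  0.052     ] tcp [0.58838645 0.09328068 0.17291526]
[[ 0.7  -0.14 -0.7 ]
 [-0.1  -0.99  0.1 ]
 [-0.71  0.   -0.71]] [ 3.14159265  0.78539816 -0.141     ]
```

bracket_right sits flat at (0.6225,-0.2187,0.005), which fits well. Now the left one: a pre-grasp leaning 45°, backed off 100 mm.

```bash
cat >> h.py <<'E'
def lean(a,yaw,s=-1):
    q=R.from_euler('z',yaw); z=q.apply([-np.sin(a),0,-np.cos(a)]); y=q.apply([0,s,0]); return np.column_stack([np.cross(y,z),y,z])
def gp(): print("grasp pt",(T_tool()@[0,0,.171,1])[:3].round(4))
E
python3 - <<'E'
from h import *
M=lean(np.pi/4,-.141); g=np.array([.4687,.1103,.052]); plan(g-.271*M[:,2],M,8)
E
```

```text
8 rows; last rot/row deg 5.910173478555594 mm/row 40.59688675233964
[[0.0091, -0.0349, 0.0186], [0.71, -5.61, 1.7]]
[[0.0098, -0.035, 0.0181], [0.71, -5.61, 1.7]]
[[0.0105, -0.0351, 0.0176], [0.71, -5.61, 1.7]]
[[0.0112, -0.0352, 0.0169], [0.71, -5.61, 1.7]]
[[0.0117, -0.0353, 0.0162], [0.71, -5.61, 1.7]]
[[0.0122, -0.0355, 0.0155], [0.71, -5.61, 1.7]]
[[0.0127, -0.0356, 0.0147], [0.71, -5.61, 1.7]]
[[0.013, -0.0358, 0.0139], [0.71, -5.61, 1.7]]
```

```bash
python3 -m pendant '[[[0.009,-0.035,0.0185],[0.7,-5.6,1.7],0.04],[[0.01,-0.035,0.018],[0.7,-5.6,1.7],0.04],[[0.0105,-0.035,0.0175],[0.7,-5.6,1.7],0.04],[[0.011,-0.035,0.017],[0.7,-5.6,1.7],0.04],[[0.0115,-0.0355,0.016],[0.7,-5.6,1.7],0.04],[[0.012,-0.0355,0.0155],[0.7,-5.6,1.7],0.04],[[0.0125,-0.0355,0.0145],[0.7,-5.6,1.7],0.04],[[0.013,-0.036,0.014],[0.7,-5.6,1.7],0.04],[[0,0,0],[0,0,0],0.04],[[0,0,0],[0,0,0],0.04]]'; python3 - <<'E'
from h import *
st(); im,d,P=cam("wrist"); x=fit(P,LB,[.4613,.1295,-.141])
M=lean(np.pi/4,-.141); g=np.array([.4687,.1103,.052]); plan(g-.171*M[:,2],M,4)
E
```

```text
t: 12.25
position: [0.6577, 0.083, 0.2422]
tcp_rot: [3.141, 0.786, -0.14]
force: [-0.7, 0.6, 0.6]
width: 0.04
t 12.25 p [0.6577 0.083  0.2422] rpy [ 3.141  0.786 -0.14 ] q [0.01 0.82 1.45 0.11 1.65 1.69] w 0.04 F [-0.7  0.6  0.6]
fit [ 4.613e-01  1.292e-01 -1.379e-01 -3.000e-04] n 3643 med mm 0.3695115206440065 p90 0.9652337034284498
4 rows; last rot/row deg 0.01584772486063818 mm/row 24.764051005728575
[[-0.0, -0.0002, 0.0248], [0.02, -0.0, 0.0]]
[[-0.0, -0.0002, 0.0248], [0.02, -0.0, 0.0]]
[[-0.0, -0.0002, 0.0248], [0.02, -0.0, 0.0]]
[[-0.0, -0.0002, 0.0248], [0.02, -0.0, 0.0]]
```

```bash
python3 -m pendant '[[[0,0,0.03],[0,0,0],0.04],[[0,0,0.03],[0,0,0],0.04],[[0,0,0.025],[0,0,0],0.04],[[0,0,0.014],[0,0,0],0.04],[[0,0,0],[0,0,0],0.04],[[0,0,0],[0,0,0],0.025],[[0,0,0],[0,0,0],0.015],[[0,0,0],[0,0,0],0.01],[[0,0,0],[0,0,0],0.0],[[0,0,0],[0,0,0],0.0],[[0,0,0],[0,0,0],0.0],[[0,0,0],[0,0,0],0.0]]' 40; python3 - <<'E'
from h import *
st(); gp(); im,d,P=cam("wrist"); cv2.imwrite("pics/w4.png",im[:,:,::-1])
x=fit(P,LB,[.4613,.1295,-.141])
E
```

```text
t: 13.8
position: [0.5886, 0.0931, 0.173]
tcp_rot: [3.141, 0.786, -0.14]
force: [1.6, 0.2, 1.9]
width: 0.0079
t 13.8 p [0.5886 0.0931 0.173 ] rpy [ 3.141  0.786 -0.14 ] q [0.03 0.84 1.66 0.12 1.42 1.67] w 0.0079 F [1.6 0.2 1.9]
grasp pt [0.4688 0.1099 0.0521]
fit [ 0.468   0.1274 -0.0661  0.0111] n 6229 med mm 1.5270885451409801 p90 5.305832189377481
```

View pics/w4.png

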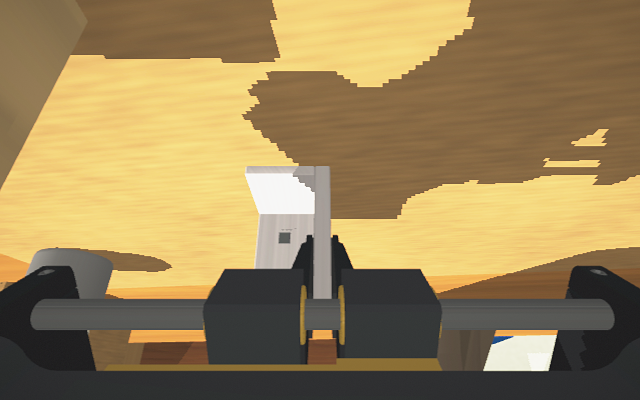

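The picture shows the web in the pads at (322,240), with no disturbance. Before the turn, I'll check that the outward-leaning set-down pose is within the joint ranges, using a quick kinematic fit to the recorded joints.

```bash
python3 - <<'E'
from h import *
D=[([.172,.601,.405],[np.pi,0,2.863],[1.186,.491,1.559,0,1.092,-.106]),([.4567,.0009,.4344],[np.pi,0,.193],[-.14,.22,1.91,0,1.02,1.23]),
([.4279,-.1104,.2779],[np.pi,0,.237],[-.4,.44,2.13,0,.58,.93]),([.4267,-.1115,.2065],[np.pi,0,.236],[-.41,.58,2.18,0,.38,.93]),([.4265,-.1114,.3562],[np.pi,0,.236],[-.41,.3,2.05,0,.79,.93]),
([.6165,-.2021,.3545],[np.pi,.003,.111],[-.42,.57,1.55,0,1.02,1.04]),([.6577,.083,.2422],[np.pi,.786,-.14],[.01,.82,1.45,.11,1.65,1.69]),([.5886,.0931,.173],[np.pi,.786,-.14],[.03,.84,1.66,.12,1.42,1.67])]
def w(v,q):
    a,L1,L2,ph,h,d=v; rr=a+L1*np.sin(q[1])+L2*np.sin(q[1]+q[2]+ph); return np.array([rr*np.cos(q[0]),rr*np.sin(q[0]),h+L1*np.cos(q[1])+L2*np.cos(q[1]+q[2]+ph)])
def f(v): return np.concatenate([w(v,q)-(np.array(p)-v[5]*R.from_euler('xyz',e).as_matrix()[:,2]) for p,e,q in D])
s=least_squares(f,[0,.45,.45,0,.2,.1]); print(s.x.round(3),"resid mm",(abs(s.fun).max()*1e3).round(1)); v=s.x
np.save("kin.npy",v)
def ik(p,M):
    W=np.array(p)-v[5]*M[:,2]
    b=min((least_squares(lambda q:w(v,q)-W,[np.arctan2(W[1],W[0]),x,y]) for x in(.2,.8) for y in(1.,2.,2.5)),key=lambda s:(round(s.cost,8),abs(s.x[1]))); q=b.x
    c=np.sin(q[1]+q[2]); fa=np.array([c*np.cos(q[0]),c*np.sin(q[0]),np.cos(q[1]+q[2])]); return q.round(2),"q5",np.arccos(fa@M[:,2]).round(2),"err",(b.cost**.5).round(4),"q5signed-plane",(np.arccos(M[:,2]@[0,0,1])-q[1]-q[2]).round(2)
for G in [(.52,-.06),(.55,-.075),(.57,-.09)]:
  for yaw in (-.141,0,-.3):
    for a in(-45,-35):
      for z in (.036,.12):
        M=lean(np.radians(a),yaw); print(G,yaw,a,z,*ik(np.array([*G,z])-.171*M[:,2],M))
E
```

```text
[-0.027  0.658  0.418  0.112  0.19   0.134] resid mm 66.3
(0.52, -0.06) -0.141 -45 0.036 [-0.1   0.81  2.57] q5 1.02 err 0.0 q5signed-plane -1.02
(0.52, -0.06) -0.141 -45 0.12 [-0.1   0.54  2.5 ] q5 0.69 err 0.0 q5signed-plane -0.69
(0.52, -0.06) -0.141 -35 0.036 [-0.1   0.68  2.44] q5 0.59 err 0.0 q5signed-plane -0.59
(0.52, -0.06) -0.141 -35 0.12 [-0.1   0.46  2.37] q5 0.3 err 0.0 q5signed-plane -0.3
(0.52, -0.06) 0 -45 0.036 [-0.19  0.8   2.56] q5 1.0 err 0.0 q5signed-plane -1.01
(0.52, -0.06) 0 -45 0.12 [-0.19  0.54  2.49] q5 0.68 err 0.0 q5signed-plane -0.68
(0.52, -0.06) 0 -35 0.036 [-0.17  0.68  2.44] q5 0.59 err 0.0 q5signed-plane -0.59
(0.52, -0.06) 0 -35 0.12 [-0.17  0.46  2.37] q5 0.31 err 0.0 q5signed-plane -0.3
(0.52, -0.06) -0.3 -45 0.036 [0.01 0.8  2.55] q5 0.98 err 0.0 q5signed-plane -0.99
(0.52, -0.06) -0.3 -45 0.12 [0.01 0.54 2.48] q5 0.68 err 0.0 q5signed-plane -0.67
(0.52, -0.06) -0.3 -35 0.036 [-0.02  0.68  2.43] q5 0.58 err 0.0 q5signed-plane -0.58
(0.52, -0.06) -0.3 -35 0.12 [-0.02  0.46  2.36] q5 0.31 err 0.0 q5signed-plane -0.29
(0.55, -0.075) -0.141 -45 0.03
[... 1319 characters left out ...]
err 0.0 q5signed-plane -0.21
(0.57, -0.09) 0 -45 0.036 [-0.25  0.76  2.42] q5 0.82 err 0.0 q5signed-plane -0.83
(0.57, -0.09) 0 -45 0.12 [-0.25  0.55  2.36] q5 0.57 err 0.0 q5signed-plane -0.56
(0.57, -0.09) 0 -35 0.036 [-0.22  0.68  2.3 ] q5 0.46 err 0.0 q5signed-plane -0.45
(0.57, -0.09) 0 -35 0.12 [-0.22  0.49  2.24] q5 0.23 err 0.0 q5signed-plane -0.21
(0.57, -0.09) -0.3 -45 0.036 [-0.07  0.77  2.42] q5 0.83 err 0.0 q5signed-plane -0.83
(0.57, -0.09) -0.3 -45 0.12 [-0.07  0.55  2.36] q5 0.57 err 0.0 q5signed-plane -0.56
(0.57, -0.09) -0.3 -35 0.036 [-0.09  0.68  2.31] q5 0.46 err 0.0 q5signed-plane -0.45
(0.57, -0.09) -0.3 -35 0.12 [-0.09  0.49  2.24] q5 0.23 err 0.0 q5signed-plane -0.21
```

```bash
cat > kin.py <<'E'
from h import *
D=[([.172,.601,.405],[np.pi,0,2.863],[1.186,.491,1.559,0,1.092,-.106]),([.4567,.0009,.4344],[np.pi,0,.193],[-.14,.22,1.91,0,1.02,1.23]),
([.4279,-.1104,.2779],[np.pi,0,.237],[-.4,.44,2.13,0,.58,.93]),([.4267,-.1115,.2065],[np.pi,0,.236],[-.41,.58,2.18,0,.38,.93]),([.4265,-.1114,.3562],[np.pi,0,.236],[-.41,.3,2.05,0,.79,.93]),
([.6165,-.2021,.3545],[np.pi,.003,.111],[-.42,.57,1.55,0,1.02,1.04]),([.6577,.083,.2422],[np.pi,.786,-.14],[.01,.82,1.45,.11,1.65,1.69]),([.5886,.0931,.173],[np.pi,.786,-.14],[.03,.84,1.66,.12,1.42,1.67])]
def w(v,q):
    a,L1,L2,ph,h,d,e=v; rr=a+L1*np.sin(q[1])+L2*np.sin(q[1]+q[2]+ph); c,s=np.cos(q[0]),np.sin(q[0]); return np.array([rr*c-e*s,rr*s+e*c,h+L1*np.cos(q[1])+L2*np.cos(q[1]+q[2]+ph)])
def f(v): return np.concatenate([w(v,q)-(np.array(p)-v[5]*R.from_euler('xyz',e).as_matrix()[:,2]) for p,e,q in D])
s=least_squares(f,[0,.45,.45,0,.2,.1,.065]); print(s.x.round(3),"resid mm",(abs(s.fun).max()*1e3).round(1)); v=s.x
def ik(p,M):
    W=np.array(p)-v[5]*M[:,2]
    b=min((least_squares(lambda q:w(v,q)-W,[np.arctan2(W[1],W[0]),x,y]) for x in(.2,.8) for y in(1.,2.,2.5)),key=lambda s:(round(s.cost,8),abs(s.x[1]))); q=b.x
    return q.round(2),"q5",(np.arccos(M[:,2]@[0,0,1])-q[1]-q[2]).round(2),"err",(b.cost**.5).round(4)
E
python3 - <<'E'
from kin import *
for G in [(.52,-.06),(.57,-.09),(.55,.08)]:
    for a in(-45,-30,-20):
      for z in (.036,.1):
        M=lean(np.radians(a),-.141); print(G,a,z,*ik(np.array([*G,z])-.171*M[:,2],M))
for az in (60,70): 
    M=lean(np.radians(az),-.141);g=np.array([.4687,.1103,.052]); print(az,*ik(g-.171*M[:,2],M))
E
```

```text
[-0.004  0.595  0.413  0.101  0.192  0.086  0.066] resid mm 2.5
(0.52, -0.06) -45 0.036 [-0.3   0.76  2.45] q5 -0.85 err 0.0
(0.52, -0.06) -45 0.1 [-0.3   0.57  2.43] q5 -0.64 err 0.0
(0.52, -0.06) -30 0.036 [-0.28  0.64  2.31] q5 -0.33 err 0.0
(0.52, -0.06) -30 0.1 [-0.28  0.48  2.27] q5 -0.14 err 0.0
(0.52, -0.06) -20 0.036 [-0.26  0.61  2.2 ] q5 -0.02 err 0.0
(0.52, -0.06) -20 0.1 [-0.26  0.48  2.16] q5 0.16 err 0.0
(0.57, -0.09) -45 0.036 [-0.33  0.74  2.32] q5 -0.71 err 0.0
(0.57, -0.09) -45 0.1 [-0.33  0.58  2.3 ] q5 -0.52 err 0.0
(0.57, -0.09) -30 0.036 [-0.31  0.66  2.18] q5 -0.22 err 0.0
(0.57, -0.09) -30 0.1 [-0.31  0.52  2.15] q5 -0.05 err 0.0
(0.57, -0.09) -20 0.036 [-0.3   0.64  2.07] q5 0.08 err 0.0
(0.57, -0.09) -20 0.1 [-0.3   0.52  2.04] q5 0.23 err 0.0
(0.55, 0.08) -45 0.036 [0.1  0.74 2.35] q5 -0.73 err 0.0
(0.55, 0.08) -45 0.1 [0.1  0.58 2.32] q5 -0.54 err 0.0
(0.55, 0.08) -30 0.036 [0.07 0.65 2.21] q5 -0.25 err 0.0
(0.55, 0.08) -30 0.1 [0.07 0.51 2.18] q5 -0.07 err 0.0
(0.55, 0.08) -20 0.036 [0.06 0.63 2.11] q5 0.05 err 0.0
(0.55, 0.08) -20 0.1 [0.06 0.51 2.08] q5 0.21 err 0.0
60 [0.02 0.95 1.56] q5 -0.41 err 0.0
70 [0.01 1.03 1.5 ] q5 -0.61 err 0.0
```

With the shoulder offset included, the model fits to 2.5 mm. It shows the outward lean needs q5 below its range. So the turn goes in three parts: upright, then yaw 180° in the air, then lean on toward the robot. That is the same turn in the bracket's own frame, but within reach.

```bash
python3 - <<'E'
from kin import *
for nm,M in [("up",down(-.141)),("yawed",down(np.pi-.141)),("final",lean(-np.pi/4,np.pi-.141))]:
    print(nm,*ik(np.array([.48,0,.19])-.171*M[:,2],M), M[:,2].round(2))
T=T_tool(); T[2,3]+=.138
plan(np.array([.48,0,.361]),down(-.141),6,T)
E
```

```text
[-0.004  0.595  0.413  0.101  0.192  0.086  0.066] resid mm 2.5
up [-0.14  0.34  1.96] q5 0.84 err 0.0 [-0. -0. -1.]
yawed [-0.14  0.34  1.96] q5 0.84 err 0.0 [ 0.  0. -1.]
final [-0.14  0.66  1.58] q5 0.11 err 0.0 [-0.7   0.1  -0.71]
6 rows; last rot/row deg 7.502174827980845 mm/row 25.251918115994194
[[-0.017, 0.0179, 0.0053], [0.01, 7.5, 0.01]]
[[-0.0176, 0.0179, 0.003], [0.01, 7.5, 0.01]]
[[-0.0178, 0.0179, 0.0007], [0.01, 7.5, 0.01]]
[[-0.0177, 0.0179, -0.0017], [0.01, 7.5, 0.01]]
[[-0.0174, 0.0179, -0.004], [0.01, 7.5, 0.01]]
[[-0.0167, 0.0179, -0.0062], [0.01, 7.5, 0.01]]
```

```bash
python3 -m pendant '[[[-0.0035,0,-0.0035],[0,0,0],0],[[-0.01,0,-0.01],[0,0,0],0],[[-0.0168,0,-0.0168],[0,0,0],0],[[-0.0168,0,-0.0168],[0,0,0],0],[[-0.0168,0,-0.0168],[0,0,0],0],[[-0.0168,0,-0.0168],[0,0,0],0],[[-0.0168,0,-0.0168],[0,0,0],0],[[0,0,0],[0,0,0],0],[[0,0,0],[0,0,0],0]]' && python3 -m pendant '[[[-0.017,0.018,0.005],[0,7.5,0],0],[[-0.0175,0.018,0.003],[0,7.5,0],0],[[-0.018,0.018,0.0005],[0,7.5,0],0],[[-0.0175,0.018,-0.0015],[0,7.5,0],0],[[-0.0175,0.018,-0.004],[0,7.5,0],0],[[-0.0165,0.018,-0.006],[0,7.5,0],0],[[0,0,0],[0,0,0],0],[[0,0,0],[0,0,0],0]]'
python3 -c "
from h import *
st();gp()"
```

```text
t: 14.98
position: [0.5883, 0.0932, 0.3103]
tcp_rot: [3.141, 0.786, -0.14]
force: [0.1, 0.6, -1.4]
width: 0.0079
t: 15.98
position: [0.4808, -0.0004, 0.3602]
tcp_rot: [3.141, 0.004, -0.14]
force: [0.7, -0.3, -1.3]
width: 0.0076
t 15.97 p [ 4.808e-01 -4.000e-04  3.602e-01] rpy [ 3.141  0.004 -0.14 ] q [-0.14  0.35  1.96 -0.    0.84  1.57] w 0.0076 F [ 0.7 -0.3 -1.3]
grasp pt [ 4.801e-01 -4.000e-04  1.892e-01]
```

```bash
python3 -m pendant '[[[0,0,0],[0,0,-10],0],[[0,0,0],[0,0,-10],0],[[0,0,0],[0,0,-10],0],[[0,0,0],[0,0,-10],0],[[0,0,0],[0,0,-10],0],[[0,0,0],[0,0,-10],0],[[0,0,0],[0,0,-10],0],[[0,0,0],[0,0,-10],0],[[0,0,0],[0,0,-10],0]]' && python3 -m pendant '[[[0,0,0],[0,0,-10],0],[[0,0,0],[0,0,-10],0],[[0,0,0],[0,0,-10],0],[[0,0,0],[0,0,-10],0],[[0,0,0],[0,0,-10],0],[[0,0,0],[0,0,-10],0],[[0,0,0],[0,0,-10],0],[[0,0,0],[0,0,-10],0],[[0,0,0],[0,0,-10],0],[[0,0,0],[0,0,0],0],[[0,0,0],[0,0,0],0]]'
python3 - <<'E'
from h import *
st();gp()
M=lean(-np.pi/4,np.pi-.141); plan(np.array([.48,0,.16])-.171*M[:,2],M,6)
E
```

```text
t: 17.1
position: [0.4811, -0.0001, 0.3599]
tcp_rot: [-3.138, 0.0, 1.437]
force: [-0.1, 0.3, -3.0]
width: 0.0078
t: 18.48
position: [0.4807, -0.0004, 0.3604]
tcp_rot: [-3.141, -0.002, 2.998]
force: [-0.2, 0.5, -1.6]
width: 0.0077
t 18.48 p [ 4.807e-01 -4.000e-04  3.604e-01] rpy [-3.141e+00 -2.000e-03  2.998e+00] q [-0.14  0.35  1.96 -0.    0.84 -1.57] w 0.0077 F [-0.2  0.5 -1.6]
grasp pt [ 4.803e-01 -4.000e-04  1.894e-01]
6 rows; last rot/row deg 7.480328375698586 mm/row 24.008728903669116
[[-0.0201, 0.0001, 0.0132], [0.0, 7.48, -0.02]]
[[-0.0216, 0.0001, 0.0105], [0.0, 7.48, -0.02]]
[[-0.0228, 0.0001, 0.0076], [0.0, 7.48, -0.02]]
[[-0.0236, 0.0001, 0.0045], [0.0, 7.48, -0.02]]
[[-0.024, 0.0001, 0.0014], [0.0, 7.48, -0.02]]
[[-0.0239, 0.0001, -0.0017], [0.0, 7.48, -0.02]]
```

```bash
python3 -m pendant '[[[-0.02,0,0.013],[0,7.5,0],0],[[-0.0215,0,0.0105],[0,7.5,0],0],[[-0.023,0,0.0075],[0,7.5,0],0],[[-0.0235,0,0.0045],[0,7.5,0],0],[[-0.024,0,0.0015],[0,7.5,0],0],[[-0.024,0,-0.0015],[0,7.5,0],0],[[0,0,0],[0,0,0],0],[[0,0,0],[0,0,0],0]]'
python3 - <<'E'
from h import *
st();gp(); T=T_tool(); M=lean(-np.pi/4,np.pi-.141)
B0=np.column_stack([[0,0,1],R.from_euler('z',-.141).apply([0,1,0]),[0,0,1]]) 
im,d,P=cam("wrist"); im2,d2,P2=cam("scene")
cv2.imwrite("pics/hold.png",np.hstack([im[:,:,::-1][100:400,100:500],cv2.resize(im2[90:210,250:410],(400,300),interpolation=cv2.INTER_CUBIC)[:,:,::-1]]))
# expected bracket pose: rigid with tool. initial: bracket Rz(-.141) at L, tool lean(45)
Ti=np.eye(4); Ti[:3,:3]=R.from_euler('xyz',[3.141,.786,-.14]).as_matrix(); Ti[:3,3]=[.5886,.0931,.173]
Bi=np.eye(4); Bi[:3,:3]=R.from_euler('z',-.139).as_matrix(); Bi[:3,3]=[.4613,.1294,0]
B=T@np.linalg.inv(Ti)@Bi; print(B.round(3)); np.save("Bexp.npy",B); np.save("TB.npy",np.linalg.inv(Ti)@Bi)
print("foot point",(B@[-.026,0,.035,1])[:3])
# 6-dof fit
Q=np.concatenate([P.reshape(-1,3)]); Q=Q[np.isfinite(Q).all(1)]
b=(Q-B[:3,3])@B[:3,:3]; k=sdf(b,LB)<.006
gt=(Q-T[:3,3])@T[:3,:3]; k&=(sdf(b,LB)<.006)&(Q[:,2]>.03)&~((abs(gt[:,1])>.004)&(abs(gt[:,0])<.014)); Q=Q[k]
def f(v): 
    Rm=R.from_rotvec(v[3:]).as_matrix()@B[:3,:3]; return sdf((Q-B[:3,3]-v[:3])@Rm,LB)
s=least_squares(f,np.zeros(6),loss='soft_l1',f_scale=.001); print(len(Q),"dpos mm",(s.x[:3]*1e3).round(1),"drot deg",np.degrees(s.x[3:]).round(2),"med",np.median(abs(f(s.x)))*1e3)
E
```

```text
t: 19.48
position: [0.5989, -0.0172, 0.2815]
tcp_rot: [-3.14, -0.784, 3.0]
force: [-0.3, 0.5, -2.0]
width: 0.0075
t 19.48 p [ 0.5989 -0.0172  0.2815] rpy [-3.14  -0.784  3.   ] q [-0.14  0.7   1.61  0.    1.62 -1.57] w 0.0075 F [-0.3  0.5 -2. ]
grasp pt [ 0.4793 -0.0005  0.1604]
[[-0.001 -0.14   0.99   0.425]
 [ 0.001 -0.99  -0.14  -0.011]
 [ 1.     0.001  0.001  0.15 ]
 [ 0.     0.     0.     1.   ]]
foot point [ 0.45983275 -0.01625678  0.12433382]
5191 dpos mm [-0.4  0.1  0.3] drot deg [-0.04 -0.05  0.  ] med 0.2780007855875651
```

View pics/hold.png

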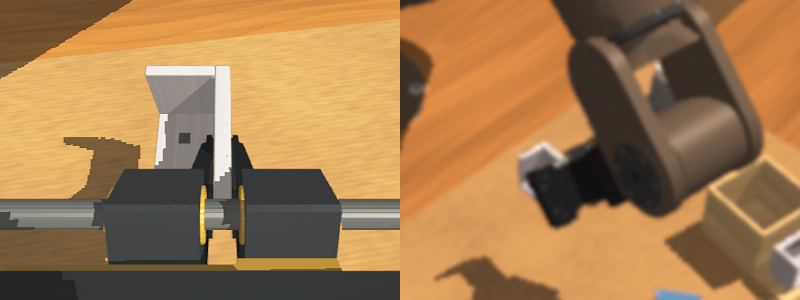

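The bracket is now foot down in the gripper, with slip under 0.5 mm and 0.1°, and its foot 124 mm above the bench. Lowering.

```bash
python3 -m pendant '[[[-0.012,0,0.012],[0,0,0],0],[[-0.018,0,0.018],[0,0,0],0],[[-0.018,0,0.018],[0,0,0],0],[[-0.018,0,0.018],[0,0,0],0],[[-0.012,0,0.012],[0,0,0],0],[[-0.0055,0,0.0055],[0,0,0],0],[[-0.001,0,0.001],[0,0,0],0],[[0,0,0],[0,0,0],0],[[0,0,0],[0,0,0],0]]'; python3 - <<'E'
from h import *
B=T_tool()@np.load("TB.npy"); print("foot point",(B@[-.026,0,.035,1])[:3])
E
```

```text
t: 20.7
position: [0.5993, -0.0175, 0.1626]
tcp_rot: [-3.141, -0.785, 3.001]
force: [0.6, 0.0, -1.9]
width: 0.0079
foot point [ 0.46009806 -0.01642483  0.00551029]
```

```bash
python3 -m pendant '[[[-0.001,0,0.001],[0,0,0],0],[[-0.001,0,0.001],[0,0,0],0],[[-0.0007,0,0.0007],[0,0,0],0],[[0,0,0],[0,0,0],0],[[0,0,0],[0,0,0],0]]';python3 -m pendant '[[[-0.0006,0,0.0006],[0,0,0],0],[[0,0,0],[0,0,0],0],[[0,0,0],[0,0,0],0]]';python3 -m pendant '[[[-0.0005,0,0.0005],[0,0,0],0],[[0,0,0],[0,0,0],0],[[0,0,0],[0,0,0],0]]'
```

```text
t: 21.32
position: [0.5992, -0.0174, 0.1581]
tcp_rot: [-3.141, -0.786, 3.001]
force: [-0.8, -0.0, -2.1]
width: 0.0074
t: 21.7
position: [0.5992, -0.0175, 0.1573]
tcp_rot: [-3.141, -0.786, 3.001]
force: [0.4, 0.0, -2.2]
width: 0.0078
t: 22.08
position: [0.5993, -0.0175, 0.1566]
tcp_rot: [-3.141, -0.786, 3.001]
force: [1.1, 0.1, -1.0]
width: 0.0076
```

```bash
python3 -m pendant '[[[-0.0004,0,0.0004],[0,0,0],0],[[0,0,0],[0,0,0],0],[[0,0,0],[0,0,0],0]]' && python3 -m pendant '[[[0,0,0],[0,0,0],0.009],[[0,0,0],[0,0,0],0.012],[[0,0,0],[0,0,0],0.018],[[0,0,0],[0,0,0],0.03],[[0,0,0],[0,0,0],0.04],[[0,0,0],[0,0,0],0.04],[[0,0,-0.01],[0,0,0],0.04],[[0,0,-0.03],[0,0,0],0.04],[[0,0,-0.04],[0,0,0],0.04],[[0,0,-0.04],[0,0,0],0.04],[[0,0,0],[0,0,0],0.04],[[0,0,0],[0,0,0],0.04]]'; python3 - <<'E'
from h import *
st(); im,d,P=cam("wrist"); 
base=np.array([[0,0,1],[0,-1,0],[1,0,0]],float).T  # own x up; own y -> -y ; own z -> +x
base=np.column_stack([[0,0,1],[0,-1,0],[1,0,0]]); print(np.linalg.det(base))
x=fit(P,LB,[.425,-.011,-.14],base=base,rad=.1,zo=.026,zmin=.008)
o=np.array([x[0],x[1],x[3]]); Rb=R.from_euler('z',x[2]).as_matrix()@base
f=lambda p:o+Rb@np.array(p)
print("foot",f([-.026,0,.035])); 
for zz in (.035,.04): print("grasp",f([.010,-.018,zz]))
g=f([.010,-.018,.036]); yaw=np.arctan2(Rb[1,2],Rb[0,2]); print("yaw of own z",yaw)
plan(np.array([g[0],g[1],.036+.171+.07]),down(yaw+np.pi),6)
E
```

```text
t: 22.45
position: [0.5993, -0.0174, 0.1566]
tcp_rot: [-3.141, -0.786, 3.001]
force: [0.6, -1.0, 5.0]
width: 0.0078
t: 23.95
position: [0.6828, -0.0292, 0.2402]
tcp_rot: [-3.141, -0.787, 3.001]
force: [1.2, 0.3, -0.1]
width: 0.04
t 23.95 p [ 0.6828 -0.0292  0.2402] rpy [-3.141 -0.787  3.001] q [-0.14  0.85  1.38 -0.    1.7  -1.57] w 0.04 F [ 1.2  0.3 -0.1]
1.0
fit [ 0.4248 -0.0116 -0.1397  0.0259] n 2291 med mm 0.28151773224264 p90 0.7409919144955885
foot [ 4.59437928e-01 -1.64297265e-02 -6.37848085e-05]
grasp [0.46194356 0.00139503 0.03593622]
grasp [0.46689488 0.00069902 0.03593622]
yaw of own z -0.13965545484865077
6 rows; last rot/row deg 7.5234882782498795 mm/row 37.476877400032485
[[0.0305, -0.0001, 0.0218], [-0.0, -7.52, -0.0]]
[[0.0331, -0.0001, 0.0177], [-0.0, -7.52, -0.0]]
[[0.0351, -0.0001, 0.0132], [-0.0, -7.52, -0.0]]
[[0.0365, -0.0001, 0.0085], [-0.0, -7.52, -0.0]]
[[0.0373, -0.0001, 0.0036], [-0.0, -7.52, -0.0]]
[[0.0375, -0.0001, -0.0013], [-0.0, -7.52, -0.0]]
```

The left bracket rests flat on its foot on the bench (fit 0.28 mm, foot z ≈ 0). Now I regrasp it from above.

```bash
python3 -m pendant '[[[0.03,0,0.022],[0,-7.5,0],0.04],[[0.033,0,0.0175],[0,-7.5,0],0.04],[[0.035,0,0.013],[0,-7.5,0],0.04],[[0.0365,0,0.0085],[0,-7.5,0],0.04],[[0.037,0,0.0035],[0,-7.5,0],0.04],[[0.036,0,-0.0015],[0,-7.6,0],0.04],[[0,0,0],[0,0,0],0.04],[[0,0,0],[0,0,0],0.04]]'; python3 - <<'E'
from h import *
st(); plan([.4645,.001,.207],down(np.pi-.1397),3)
E
```

```text
t: 25.0
position: [0.4663, 0.0013, 0.2774]
tcp_rot: [-3.141, -0.0, 3.002]
force: [-0.0, -0.2, -0.6]
width: 0.04
t 25.0 p [0.4663 0.0013 0.2774] rpy [-3.141 -0.     3.002] q [-0.14  0.46  2.07 -0.    0.61 -1.57] w 0.04 F [-0.  -0.2 -0.6]
3 rows; last rot/row deg 0.010495495391978334 mm/row 23.47515469693939
[[0.0006, -0.0002, 0.0235], [-0.01, -0.0, -0.0]]
[[0.0006, -0.0002, 0.0235], [-0.01, -0.0, -0.0]]
[[0.0006, -0.0002, 0.0235], [-0.01, -0.0, -0.0]]
```

```bash
python3 -m pendant '[[[0,0,0.025],[0,0,0],0.04],[[0.001,0,0.025],[0,0,0],0.04],[[0,0,0.0205],[0,0,0],0.04],[[0,0,0],[0,0,0],0.04],[[0,0,0],[0,0,0],0.025],[[0,0,0],[0,0,0],0.015],[[0,0,0],[0,0,0],0.01],[[0,0,0],[0,0,0],0.0],[[0,0,0],[0,0,0],0.0],[[0,0,0],[0,0,0],0.0]]' 35 && python3 -m pendant '[[[0,0,0],[0,0,0],0],[[0,0,-0.01],[0,0,0],0],[[0,0,-0.025],[0,0,0],0],[[0,0,-0.035],[0,0,0],0],[[0,0,-0.035],[0,0,0],0],[[0,0,-0.035],[0,0,0],0],[[0,0,-0.01],[0,0,0],0],[[0,0,0],[0,0,0],0],[[0,0,0],[0,0,0],0]]'
python3 - <<'E'
from h import *
st()
# tray A from merged clouds of wrist view
c=np.array([.636,.211]); yaw=-.175
# bracket frame yaw' (tool psi) = pi+yaw ; foot rel to grasp in bracket: own (0,+18,-3) ; own y = -tool y
psi=np.pi+yaw; M=down(psi)
# own z = -toolx ; own y = -tool y
off=-M[:,1]*.018 + M[:,0]*.002; print("foot-grasp",off)
bal=c-off[:2]*0.55; print("grasp target",bal,"foot",bal+off[:2])
plan([*bal,.355],M,8)
E
```

```text
t: 26.25
position: [0.4651, 0.0015, 0.2074]
tcp_rot: [-3.141, 0.002, 3.002]
force: [-0.7, -0.2, 6.2]
width: 0.0078
t: 27.38
position: [0.4647, 0.0015, 0.3559]
tcp_rot: [-3.141, -0.001, 3.002]
force: [0.3, 0.2, -1.6]
width: 0.0079
t 27.38 p [0.4647 0.0015 0.3559] rpy [-3.141e+00 -1.000e-03  3.002e+00] q [-0.14  0.33  2.   -0.    0.81 -1.57] w 0.0079 F [ 0.3  0.2 -1.6]
foot-grasp [-5.10339955e-03 -1.73768614e-02 -2.20436424e-18]
grasp target [0.63880687 0.22055727] foot [0.63370347 0.20318041]
8 rows; last rot/row deg 0.2520780501179817 mm/row 34.97501078967666
[[-0.0177, 0.0301, 0.0001], [-0.0, -0.01, 0.25]]
[[-0.0176, 0.0302, 0.0001], [-0.0, -0.01, 0.25]]
[[-0.0175, 0.0303, 0.0001], [-0.0, -0.01, 0.25]]
[[-0.0173, 0.0304, 0.0001], [-0.0, -0.01, 0.25]]
[[-0.0172, 0.0305, 0.0001], [-0.0, -0.01, 0.25]]
[[-0.0171, 0.0305, 0.0001], [-0.0, -0.01, 0.25]]
[[-0.0169, 0.0306, 0.0001], [-0.0, -0.01, 0.25]]
[[-0.0168, 0.0307, 0.0001], [-0.0, -0.01, 0.25]]
```

```bash
python3 -m pendant '[[[-0.0175,0.03,0],[0,0,0.25],0],[[-0.0175,0.03,0],[0,0,0.25],0],[[-0.0175,0.0305,0],[0,0,0.25],0],[[-0.0175,0.0305,0],[0,0,0.25],0],[[-0.017,0.0305,0],[0,0,0.25],0],[[-0.017,0.0305,0],[0,0,0.25],0],[[-0.017,0.0305,0],[0,0,0.25],0],[[-0.0165,0.0305,0],[0,0,0.25],0],[[0,0,0],[0,0,0],0],[[0,0,0],[0,0,0],0]]'; python3 - <<'E'
from h import *
st(); T=T_tool(); im,d,P=cam("wrist"); cv2.imwrite("pics/w5.png",im[:,:,::-1])
im2,d2,P2=cam("top")
Q=P.reshape(-1,3); Q=Q[np.isfinite(Q).all(1)]
q=Q[(abs(Q[:,2]-.084)<.005)&(np.hypot(Q[:,0]-.636,Q[:,1]-.211)<.09)]
print(len(q),cv2.minAreaRect((q[:,:2]*1000).astype(np.float32)),q[:,2].mean())
B=np.eye(4); B[:3,:3]=np.column_stack([-T[:3,2],-T[:3,1],-T[:3,0]])
g=(T@[0,0,.171,1])[:3]; B[:3,3]=g-B[:3,:3]@[.010,-.018,.0375]; print("foot exp",(B@[-.026,0,.035,1])[:3])
b=(Q-B[:3,3])@B[:3,:3]; gt=(Q-T[:3,3])@T[:3,:3]
Q=Q[(sdf(b,LB)<.006)&~((abs(gt[:,1])>.004)&(abs(gt[:,0])<.014))]
def f(v): return sdf((Q-B[:3,3]-v[:3])@(R.from_rotvec(v[3:]).as_matrix()@B[:3,:3]),LB)
s=least_squares(f,np.zeros(6),loss='soft_l1',f_scale=.001); print(len(Q),"dpos mm",(s.x[:3]*1e3).round(1),"drot deg",np.degrees(s.x[3:]).round(2),"med",np.median(abs(f(s.x)))*1e3)
E
```

```text
t: 28.62
position: [0.638, 0.2201, 0.3554]
tcp_rot: [-3.14, -0.001, 2.967]
force: [0.1, -1.1, -0.8]
width: 0.0077
t 28.62 p [0.638  0.2201 0.3554] rpy [-3.140e+00 -1.000e-03  2.967e+00] q [ 0.23  0.61  1.48 -0.    1.06 -1.16] w 0.0077 F [ 0.1 -1.1 -0.8]
2703 ((634.545654296875, 212.20126342773438), (106.31851196289062, 104.91041564941406), 79.96150207519531) 0.0837116468291271
foot exp [0.63207392 0.20255606 0.14848014]
5777 dpos mm [-1.  -0.3 -0.5] drot deg [-0.    0.05 -0.05] med 0.20743645462686575
```

View pics/w5.png

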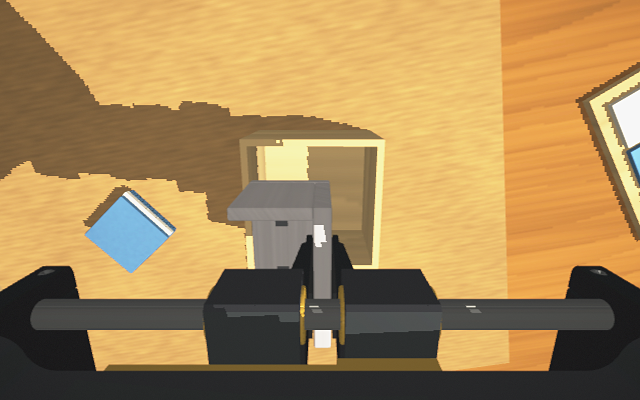

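The picture shows the left bracket upright over the tray's near part at (290,220), aligned with its walls. The foot is 10 mm off-centre, at least 9 mm clear of every wall. Lowering it the same way.

```bash
python3 -m pendant '[[[0,0,0.02],[0,0,0],0.0],[[0,0,0.03],[0,0,0],0.0],[[0,0,0.03],[0,0,0],0.0],[[0,0,0.03],[0,0,0],0.0],[[0,0,0.02],[0,0,0],0.0],[[0,0,0.007],[0,0,0],0.0],[[0,0,0.001],[0,0,0],0.0],[[0,0,0.001],[0,0,0],0.0],[[0,0,0.001],[0,0,0],0.0],[[0,0,0],[0,0,0],0.0],[[0,0,0],[0,0,0],0.0]]'; python3 -m pendant '[[[0,0,0.001],[0,0,0],0.0],[[0,0,0],[0,0,0],0.0],[[0,0,0],[0,0,0],0.0]]'
```

```text
t: 30.1
position: [0.6384, 0.2204, 0.2173]
tcp_rot: [-3.141, 0.001, 2.967]
force: [0.1, 0.4, -2.0]
width: 0.0079
t: 30.48
position: [0.6384, 0.2203, 0.216]
tcp_rot: [-3.141, 0.001, 2.967]
force: [0.2, 0.8, -3.1]
width: 0.0078
```

```bash
python3 -m pendant '[[[0,0,0.0005],[0,0,0],0.0],[[0,0,0],[0,0,0],0.0],[[0,0,0],[0,0,0],0.0]]'
```

```text
t: 30.85
position: [0.6384, 0.2203, 0.2156]
tcp_rot: [-3.141, 0.001, 2.967]
force: [-0.1, -0.2, -1.4]
width: 0.0077
```

```bash
python3 -m pendant '[[[0,0,0.001],[0,0,0],0.0],[[0,0,0.001],[0,0,0],0.0],[[0,0,0.0005],[0,0,0],0.0],[[0,0,0],[0,0,0],0.0],[[0,0,0],[0,0,0],0.0]]';  python3 -m pendant '[[[0,0,0.0005],[0,0,0],0.0],[[0,0,0],[0,0,0],0.0],[[0,0,0],[0,0,0],0.0]]';python3 -m pendant '[[[0,0,0.0005],[0,0,0],0.0],[[0,0,0],[0,0,0],0.0],[[0,0,0],[0,0,0],0.0]]'
```

```text
t: 31.48
position: [0.6384, 0.2203, 0.2131]
tcp_rot: [-3.141, 0.001, 2.967]
force: [-0.1, 0.1, -1.8]
width: 0.0078
t: 31.85
position: [0.6384, 0.2203, 0.2126]
tcp_rot: [-3.141, 0.001, 2.967]
force: [-0.3, 0.7, -2.6]
width: 0.0079
t: 32.22
position: [0.6384, 0.2203, 0.2125]
tcp_rot: [-3.141, 0.001, 2.967]
force: [-2.0, -0.6, 5.7]
width: 0.0076
```

It touched at the expected height (+5.7 N). Releasing and retreating.

```bash
python3 -m pendant '[[[0,0,0],[0,0,0],0.010],[[0,0,0],[0,0,0],0.016],[[0,0,0],[0,0,0],0.024],[[0,0,0],[0,0,0],0.024],[[0,0,0],[0,0,0],0.024],[[0,0,-0.01],[0,0,0],0.024],[[0,0,-0.03],[0,0,0],0.024],[[0,0,-0.05],[0,0,0],0.024],[[0,0,-0.05],[0,0,0],0.024],[[0,0,-0.04],[0,0,0],0.024],[[0,0,0],[0,0,0],0.024],[[0,0,0],[0,0,0],0.024]]'; python3 - <<'E'
from h import *
st(); im,d,P=cam("wrist"); im2,d2,P2=cam("top"); im3,d3,P3=cam("scene")
c=lambda im,u,v,w,h: cv2.resize(im[v-h//2:v+h//2,u-w//2:u+w//2],(400,300),interpolation=cv2.INTER_CUBIC)
cv2.imwrite("pics/fin.png",np.vstack([np.hstack([c(im,320,200,400,300),c(im2,320,170,320,240)]),np.hstack([c(im3,395,175,80,60),c(im3,303,250,80,60)])])[:,:,::-1])
def inside(P,c,y):
    m=P.copy(); l=(m[...,:2]-c)@R.from_euler('z',y).as_matrix()[:2,:2]; m[(abs(l)>.046).any(-1)]=np.nan; return m
base=np.column_stack([[0,0,1],[0,-1,0],[1,0,0]])
for n,p in (("w",P),("top",P2)):
    x=fit(inside(p,[.6355,.212],-.175),LB,[.598,.21,-.175],base=base,rad=.12,zo=.031,zmin=.012); Rb=R.from_euler('z',x[2]).as_matrix()@base
    print(n,"foot",(np.array([x[0],x[1],x[3]])+Rb@[-.026,0,.035]).round(4))
fit(inside(P2,[.6205,-.2107],.11),RB,[.6225,-.2187,.112],zmin=.012,zo=.005)
for u,v in [(297,150),(183,240),(425,235)]: print(P2[v,u].round(3))
E
```

```text
t: 33.72
position: [0.6379, 0.2204, 0.3917]
tcp_rot: [-3.141, 0.001, 2.967]
force: [-0.1, -0.3, -0.1]
width: 0.0237
t 33.73 p [0.6379 0.2204 0.3917] rpy [-3.141e+00  1.000e-03  2.967e+00] q [ 0.23  0.57  1.44 -0.    1.13 -1.16] w 0.0237 F [-0.1 -0.3 -0.1]
fit [ 0.5977  0.2092 -0.1767  0.0312] n 1215 med mm 0.3603398503010703 p90 1.1826071403340106
w foot [0.6321 0.2031 0.0052]
fit [ 0.5983  0.2119 -0.388   0.0332] n 229 med mm 1.4499325651058963 p90 4.925263789280819
top foot [0.6307 0.1987 0.0072]
fit [ 0.622  -0.2193  0.107   0.0072] n 231 med mm 0.8897794879566754 p90 3.2954727935146573
[0.642 0.02  0.023]
[0.368 0.126 0.701]
[ 0.385 -0.364  0.024]
```

View pics/fin.png

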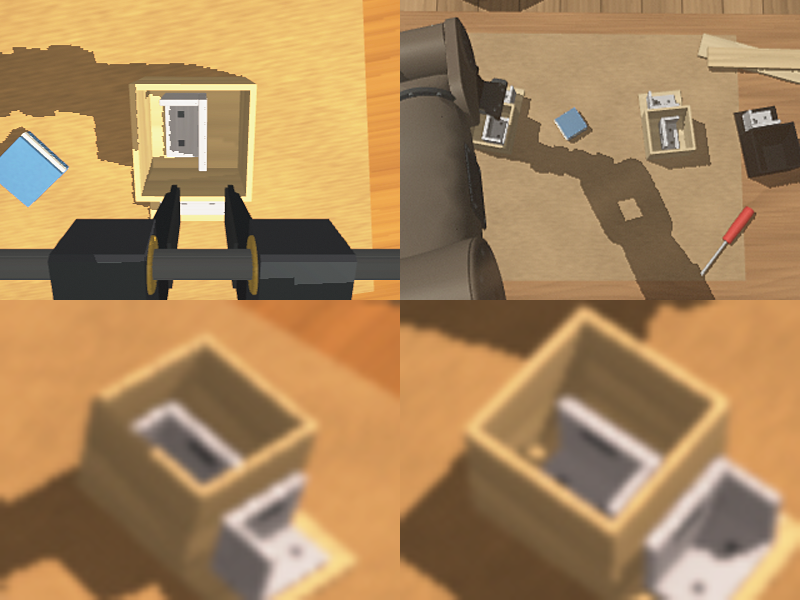

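Both brackets lie flat in their trays, and the gripper is clear above. Handing in.

```bash
python3 -c "
from plant import r
print(r.close_job())"
```

```text
the job is handed in; nothing more can be done
None
```

Both brackets are in the trays of their own hand, lying flat on their feet and released. I handed the job in at about 34 s of the 72 s.

**What I did**
- **Right bracket:** I picked it by the web and set it straight into the right-hand tray, near y = −0.21.
- **Left bracket:** I took it leaning 45° and turned it down 90° in the gripper. The direct turn would have put joint 5 out of range, so I brought the gripper upright, yawed it 180° in the air and then leaned on. I set it foot down on the bench, regripped it from above and lowered it into the left-hand tray, near y = +0.21.

**Last checks**

| | Foot height | Off tray centre | Fit (wrist camera) |
|---|---|---|---|
| Left bracket | 5.2 mm above bench (floor is 5 mm) | about 10 mm | 0.36 mm median |
| Right bracket | 5.2 mm above bench | about 8 mm | 0.30 mm median, taken just after release |

- **Final view:** it shows both brackets flat in their trays. The wrist force is near zero and the gripper is well above the tray.
- **Bystanders:** the tiles and screwdriver read the same positions as at the start.

**Checks that failed or disagreed**
- **Top camera, left bracket:** the arm partly blocked the last view. That fit was poor, 1.4 mm median with the yaw 0.2 rad off, and I discounted it in favour of the wrist camera.
- **Top camera, right bracket:** it read about 2 mm higher than the wrist camera, the same bias as at the start.
- **Jar:** the arm hid it in the last top view, so I could not re-measure it. The arm's planned moves kept clear of it.

I viewed 10 pictures.

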